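# Open the polishing guard with a sagging bolt

### The arm

A 6-joint arm with a two-finger parallel gripper is mounted at the origin on the work surface. World frame = base frame: x ahead of the robot, y to its left, z up, the work surface at z = 0. Lengths are in m, angles in rad, forces in N, time in s.
With the tool pointing down it reaches from about 0.3 to 0.775 m from the base axis. Payload 14.6 kg.
Tool frame: the origin (TCP) lies on the centre line of the jaws, within the pads' length; the fingertips stand ctrl.tcp_to_tips ahead of it and the grasp point (between the pads) lies 2 mm behind it (ctrl.tcp_to_tips is the distance from the TCP to the fingertips, in m); z points along the fingers, y is the line along which they close (so a half turn about z gives the same grasp; the last joint's range is limited). The gripper opens to 94 mm and grips with 3 to 60 N. Pads are 16 mm wide; open, the fingers measure 119 mm over their backs; the gripper's body (75 mm by 177 mm) begins 78 mm behind the grasp point.
Start: joints at [1.118, 0.3, 1.521, -0, 1.321, -0.067], TCP at [0.207, 0.51, 0.222] pointing down, gripper open.
Joint ranges: [-3.03, 3.03], [-0.79, 2.21], [0.23, 2.52], [-1.04, 4.18], [0, 3.07], [-2.55, 2.55]. Speed limits (rad/s): [2.22, 2.22, 2.57, 3.14, 3.14, 3.14].

### API

Orientations are given as [roll, pitch, yaw] about the fixed x, y, z axes, in that order (R = Rz(yaw) Ry(pitch) Rx(roll)).
In Python, from station import telemetry, viewer, hand_in, ctrl gives the robot as it stands.
- The arm moves only by the tool step_arm, never from a script. Its argument "plan" is a list of rows, each an object of numbers: "dx", "dy", "dz": the shift along the tool's x, y, z scaled (see below); "rx", "ry", "rz": the turn, a rotation vector about the tool's x, y, z scaled (see below); "claw": the closure, from 0 (fully open) to 1 (shut). In form: [{"dx": .., "dy": .., "dz": .., "rx": .., "ry": .., "rz": .., "claw": ..}, ...]. A call has 1 to 10 rows; each row shifts and turns the commanded pose from where the row before left it, along the tool's axes as they then stand; what a row does not reach is not made up. The controller multiplies each number of a shift by 0.1 m and each number of a turn by 90 degrees. A row lasts 1/10 s, in which the tool goes at most 50 mm and 8.59 degrees, less where a joint would pass 70% of its speed; a pose out of reach is approached as far as the arm can. A call with a number of a shift or a turn outside -1 to 1 is refused whole. A call with a gripper value outside its range is refused whole. The fingers move at their own pace and stop on an object; "grip_force" is the grip in N (left out, the last holds). Time passes only in rows, so rows that do not move let the fingers close. It gives the time, the measured TCP pose, the force, the opening and the grip force at its end, in the units of the state.
- telemetry.get_obs(): the state, without advancing time (a new reading comes with each control period).
- viewer.camera(name): name is "scene" or "top"; returns a dict with "img" (384x512x3 uint8, red, green, blue), "z_map" (384x512 float32, m along the optical axis (not along the pixel's ray), 0 where there is no reading), "fx", "fy", "cx", "cy" (pixels), "R" (3x3) and "t" (3): a world point X has camera coordinates R X + t. Camera axes: x right, y down, z forward; pixel columns grow to the right and rows downward; lengths in m; the calibration is good to about 2 mm. A picture is of the moment at which its call begins.
- hand_in(): hands the job in; it is judged then, once.
Trained networks look in a picture, given as the dict that the camera call returned (one of the last four; its "shot" number tells which), for a name from the list of things; names that differ only in an ending like _2 or _b are one class to them, and where a whole thing is asked for, a point or a joint stands for the part that bears it (a point fixed in the world has none). Each returns a list of dicts, best first, with "score" (0 to 1); they miss things now and then, are a little off and sometimes report something else, mostly with a low value. They report only what shows in the picture. A call takes as long as a camera call.
- viewer.recognise(target, picture): "rect" ([left, top, right, bottom] in pixels, round what is visible of it).
The state is a dict: "time_s": time; "qpos": joint angles; "joint_vel": joint speeds; "tau": joint torques, N m; "ee_pos": TCP position; "eef_rot": TCP orientation; "force": force on the tool from outside, world axes, zero at the start; "moment": the same for the moment, N m; "grip_width": finger opening in m; "grip_force": force on a finger pad.
Only numpy, scipy, OpenCV 4.12 (cv2) and the standard library are available. Lean on these libraries where they do the work, as an engineer would, in place of code of your own. Each camera call takes 0.05 s, during which the arm holds its last target. There are 200 camera calls.

### The job

Press the cocked cover plate in front of the little guard gate down until it lies level, so that the gate can swing over it. Then lift the sagging bolt by its upright knob so that its thick head passes over the bent-up lip of the keeper, draw it clear of the keeper, pull the sprung gate towards you until its free stile stands about 12 cm open, and finish while still holding it there in the gripper, because it shuts by itself if let go. Leave the loose things around it where they are.

Things in the scene. Friction and masses are not known exactly. Their poses are not given: they have to be found in the camera images.
- guard_mid (a point): Origin of the guard (fixed): grey deck 370 x 415 x 12 mm on the bench with a low barred aluminium gate between two posts, a small motor behind. Point on the deck's top under the shut gate. Axes ('guard' axes below): x through the gate, away from the robot (yaw within 0.25 rad of world x), y along the shut gate from keeper post (y -147 mm) to hinge post (+146), z up.
- cover (a joint): Tilt (rad) of the cover plate, which turns about its tucked-in robot-side edge; 0 is level, its top flush with the deck top, on a solid stop. Starts 0.10 to 0.18. Stiff, stays where left; about 3 N downwards near the raised edge moves it. With the edge raised over 4 mm it blocks the gate's swing at about 0.3 rad.
- cover_edge (a point): On the cover plate (plain steel, 100 along guard x, 110 along y, 5 mm thick, set in the deck in front of the gate): middle of its gate-side edge, on the top face. This edge stands up at the start. Level, it lies at guard x -66, y -12 mm; the tucked edge (hinge) is at guard x -166, z 0.
- gate (a joint): Opening of the gate (rad): 0 shut, grows as the free stile swings to guard -x (towards the robot), turning clockwise from above; stop 1.1. About 0.53 is 12 cm open at the stile. A spring shuts it: 0.14 Nm at 0, 0.37 Nm at 0.53.
- gate_hinge (a point): On the gate's vertical hinge axis (guard x 0, y +125 mm), 88 mm above the deck. Fixed in place, turns with the gate.
- gate_stile (a point): Top middle of the gate's free stile, at the keeper end, 227 mm from the hinge axis, 83 mm above the deck. The gate is 16 mm thick; its bottom rail passes 4 mm above the deck.
- knob (a point): Middle, half-way up, of the bolt's knob: plain upright steel post 14 mm across, 44 mm tall. Top 18 mm above this point, top of the 9 mm rod it stands on 22 mm below, gate's top rail 44 mm below. Shut: guard x 0, y -55 mm, 127 mm above the deck, 180 mm from the hinge axis less the value of joint bolt. Nothing beside it stands above the rod for 60 mm (30 mm once drawn).
- bolt (a joint): Slide of the bolt (m) along the gate towards the hinge (guard +y when shut): 0 home, starts 0 to 0.005, stop 0.050. Friction 1 to 2 N, no spring. Its thick head (22 mm across) sits between keeper cheeks that keep the gate shut, behind a lip of two bent-up prongs. From 0.032 on the head is clear of the keeper and the gate can swing.
- bolt_lift (a joint): Lift of the bolt's nose (rad): 0 sagging (falls there, about 1 N at the knob), stop 0.16. Pivot: level, across the rod, 90 mm from the knob towards the hinge, so 0.1 is 9 mm up at the knob. The head passes the lip only above about 0.08; lower, it catches after 10 mm of slide. Past the lip (slide 0.032) the lift no longer matters.
- loupe: Bystander: black eye loupe, 34 mm across, 26 mm tall, on the deck beside the plate. Origin: centre of its underside.
- holder: Bystander: brass movement ring, 38 mm across, 14 mm tall, on the deck at the hinge side. Origin: centre of its underside.
- jar: Bystander: glass jar with grey cap, 48 mm across, 50 mm tall, on the bench to the left. Origin: centre of its underside.
- screwdriver: Bystander: screwdriver 150 mm long lying on the bench to the right, along its x axis. Origin: its middle, on the underside.

How it is judged:
By the outcome, as a careful person would: the job done as asked, in the order asked, and still so for the second after the job is handed in, while the arm keeps its last pose, push and grip.
It also fails if it takes over 45 s, if anything falls off the work surface, if the arm or the gripper's body presses on something with over 40 N, if the wrist force passes 120 N, or if a joint passes its speed limit or range.

## Working session

There is one attempt and no reset: what is moved stays moved. The work goes in short steps, Python scripts to look and compute and a tool call to move; the robot and the scene stay as the last step left them, time stands still between calls to the robot, and variables do not carry over. Pictures are saved under pics/ and viewed, at most 10 in all, crops included, and the job is handed in when it is done.

Besides the shell and the picture viewer there is one more tool, called after "Emit:" as name(argument=value, ...) on one line, values as JSON. step_arm: Moves the arm, as the interface text tells. Shifts and turns lie within -1 to 1; 1 stands for 0.1 m of shift or 90 degrees of turn. Its arguments: {"type":"object","properties":{"plan":{"type":"array"},"grip_force":{"type":"number"}},"required":["plan"]}

```bash
mkdir -p pics
cat > h.py <<'E'
import numpy as np, cv2
from station import telemetry, viewer, hand_in, ctrl
def px2w(c,u,v,z=None):
    if z is None:
        p=c['z_map'][int(v)-1:int(v)+2,int(u)-1:int(u)+2]; p=p[p>0]; z=np.median(p) if len(p) else np.nan
    q=np.array([(u-c['cx'])/c['fx']*z,(v-c['cy'])/c['fy']*z,z]); return c['R'].T@(q-c['t'])
def w2px(c,X):
    q=c['R']@np.asarray(X)+c['t']; return [c['fx']*q[0]/q[2]+c['cx'],c['fy']*q[1]/q[2]+c['cy']]
E
python3 - <<'E'
from h import *
o=telemetry.get_obs(); print(o, ctrl.tcp_to_tips)
ims=[]
for n in('scene','top'):
    c=viewer.camera(n); np.savez('pics/'+n+'.npz',**{k:v for k,v in c.items()})
    ims.append(c['img'])
    for t in('cover','cover_edge','gate','gate_stile','gate_hinge','knob','bolt','loupe','holder','jar','screwdriver'):
        r=viewer.recognise(t,c)
        for d in r[:2]:
            a=d['rect'];print(n,t,round(d['score'],2),np.round(a),np.round(px2w(c,(a[0]+a[2])/2,(a[1]+a[3])/2),3))
    cv2.imwrite('pics/'+n+'.png',cv2.resize(c['img'][:,:,::-1],(800,600)))
E
```

```text
{'time_s': 0.0, 'qpos': array([ 1.11841698e+00,  3.00502943e-01,  1.52160611e+00,  3.27714713e-06,
        1.32069520e+00, -6.65809182e-02]), 'joint_vel': array([ 1.66823407e-04, -3.18317556e-05, -3.00936406e-04,  5.99815813e-05,
       -1.87557494e-03,  6.31986364e-04]), 'tau': array([ 1.46335533e-03, -5.31831300e+01, -3.52735019e+01,  7.08899321e-02,
        2.44269107e-02, -1.53652604e-04]), 'ee_pos': array([0.20684616, 0.50934976, 0.22185827]), 'eef_rot': array([-3.14038395e+00, -8.37771321e-05,  2.75579336e+00]), 'force': array([ 0.62017418, -0.04611245,  0.15346197]), 'moment': array([-0.0085081 ,  0.02284091,  0.00177799]), 'grip_force': 0.0, 'grip_width': 0.09442056123814005} 0.017
scene cover 0.87 [246. 187. 278. 206.] [0.482 0.049 0.014]
scene cover_edge 0.65 [242. 189. 278. 208.] [0.489 0.037 0.016]
scene cover_edge 0.19 [256. 182. 301. 219.] [0.625 0.016 0.114]
scene gate 0.82 [256. 180. 322. 235.] [0.615 0.066 0.057]
scene gate_stile 0.88 [266. 176. 321. 230.] [0.565 0.123 0.01 ]
scene gate_hinge 0.74 [264. 177. 319. 230.] [0.622 0.069 0.077]
scene gate_hinge 0.44 [246. 
[... 693 characters left out ...]
]
top gate_stile 0.87 [168. 149. 267. 181.] [0.604 0.068 0.089]
top gate_hinge 0.76 [167. 148. 263. 175.] [0.608 0.073 0.117]
top knob 0.75 [202. 148. 265. 162.] [0.62  0.019 0.149]
top bolt 0.54 [197. 150. 266. 165.] [0.615 0.026 0.139]
top bolt 0.48 [167. 151. 268. 178.] [0.607 0.069 0.09 ]
top loupe 0.64 [193. 150. 264. 166.] [0.618 0.035 0.118]
top loupe 0.61 [267. 194. 279. 203.] [ 0.518 -0.095  0.039]
top holder 0.7 [204. 149. 265. 164.] [0.624 0.019 0.116]
top holder 0.51 [169. 214. 181. 228.] [0.449 0.196 0.013]
top jar 0.51 [ 96. 206. 121. 223.] [0.46  0.381 0.052]
top jar 0.16 [208. 186. 248. 224.] [0.499 0.038 0.022]
top screwdriver 0.6 [397. 210. 408. 258.] [ 0.422 -0.478  0.024]
```

Run:
```python
import cv2,numpy as np
a=np.load('pics/top.npz')['img'][130:240,155:295,::-1]; b=np.load('pics/scene.npz')['img'][160:250,210:340,::-1]
cv2.imwrite('pics/a.png',np.vstack([cv2.resize(a,(420,330),interpolation=2),cv2.resize(b,(420,270),interpolation=2)]) if 0 else np.hstack([cv2.resize(a,(400,314),interpolation=2),cv2.resize(b,(400,314),interpolation=2)]))
```

```text
(no output)
```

View pics/a.png

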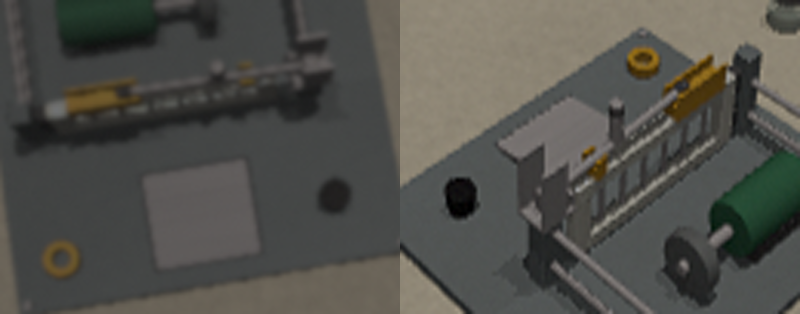

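View pics/top.png

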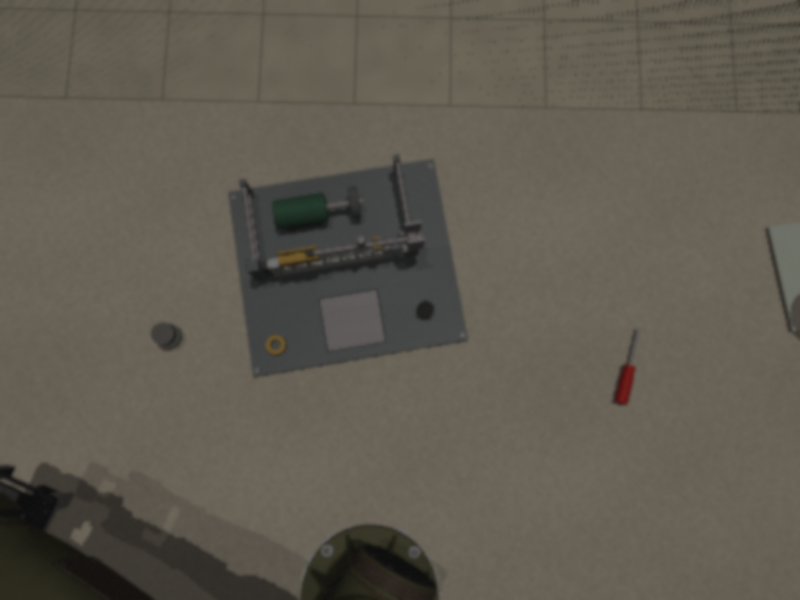

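The crops show the gate running left (hinge, with brass guide) to right (keeper). In the 800x600 top view the knob top is about (361,243), and the deck corners are (230,190), (433,160), (467,340) and (253,376). The cover sits at x 320–384, y 291–350, with the loupe to its right at (425,310).

```bash
cat >> h.py <<'E'
def ray(c,u,v,h):
    C=-c['R'].T@c['t']; d=c['R'].T@np.array([(u-c['cx'])/c['fx'],(v-c['cy'])/c['fy'],1]); return C+d*(h-C[2])/d[2]
def cloud(c):
    v,u=np.mgrid[:384,:512]; z=c['z_map']; q=np.stack([(u-c['cx'])/c['fx']*z,(v-c['cy'])/c['fy']*z,z],-1); return (q-c['t'])@c['R']
E
python3 - <<'E'
from h import *
c=dict(np.load('pics/top.npz'))
K=[ray(c,u*.64,v*.64,.012)[:2] for u,v in((230,190),(433,160),(467,340),(253,376))]
print(np.round(K,4))
K=np.array(K); e=[K[0]-K[1],K[3]-K[2]]; print('yaw',[np.arctan2(-a[0],a[1]) for a in e],[np.arctan2(a[1],a[0]) for a in(K[0]-K[3],K[1]-K[2])],'len',[np.linalg.norm(a) for a in e])
print('knob top ray',ray(c,231,154.8,.157))
P=cloud(c)[130:240,155:295].reshape(-1,3)
s=dict(np.load('pics/scene.npz')); Q=cloud(s)[150:260,200:350].reshape(-1,3)
for A in(P,Q):
    k=A[(A[:,2]>.135)&(A[:,2]<.17)&(A[:,0]>.5)&(A[:,0]<.75)]; print(np.round(k,3)[:25])
    k=A[(A[:,2]<.05)&(A[:,2]>.018)&(abs(A[:,0]-.52)<.07)&(abs(A[:,1]-.04)<.09)]; print('plate',len(k),np.round([k.min(0),k.max(0)],3))
# fx, and edges
print(c['fx'],-c['R'].T@c['t'],s['fx'],-s['R'].T@s['t'])
E
```

```text
[[ 0.7555  0.297 ]
 [ 0.827  -0.105 ]
 [ 0.4664 -0.174 ]
 [ 0.3898  0.2309]]
yaw [np.float64(0.17616229063124444), np.float64(0.18711477556755265)] [np.float64(0.17881176108128422), np.float64(0.18899311343887412)] len [np.float64(0.40827492465961923), np.float64(0.412025756552493)]
knob top ray [0.61754212 0.02625674 0.157     ]
[[ 0.661 -0.074  0.149]
 [ 0.66  -0.076  0.152]
 [ 0.658 -0.057  0.149]
 [ 0.656 -0.06   0.154]
 [ 0.658 -0.063  0.149]
 [ 0.656 -0.065  0.156]
 [ 0.657 -0.068  0.151]
 [ 0.657 -0.071  0.152]
 [ 0.658 -0.074  0.149]
 [ 0.656 -0.076  0.154]
 [ 0.654 -0.049  0.151]
 [ 0.655 -0.052  0.149]
 [ 0.654 -0.054  0.152]
 [ 0.654 -0.057  0.15 ]
 [ 0.655 -0.06   0.15 ]
 [ 0.654 -0.063  0.152]
 [ 0.655 -0.065  0.149]
 [ 0.658 -0.068  0.14 ]
 [ 0.656 -0.071  0.145]
 [ 0.656 -0.074  0.146]
 [ 0.657 -0.077  0.144]
 [ 0.651 -0.049  0.151]
 [ 0.653 -0.052  0.146]
 [ 0.652 -0.055  0.149]
 [ 0.654 -0.057  0.141]]
plate 839 [[ 0.454 -0.048  0.018]
 [ 0.583  0.12   0.035]]
[[0.616 0.023 0.154]
 [0.618 0.025 0.154]
 [0.621 0.027 0.156]
 [0.621 0.016 0.156]
 [0.621 0.02  0.156]
 [0.622 0.023 0.154]
 [0.624 0.025 0.155]
 [0.623 0.029 0.153]
 [0.619 0.017 0.151]
 [0.625 0.017 0.155]
 [0.626 0.02  0.155]
 [0.627 0.023 0.154]
 [0.628 0.025 0.154]
 [0.622 0.016 0.15 ]
 [0.625 0.017 0.152]
 [0.627 0.019 0.152]
 [0.628 0.022 0.151]
 [0.629 0.025 0.151]
 [0.623 0.015 0.147]
 [0.627 0.016 0.149]
 [0.627 0.019 0.148]
 [0.627 0.023 0.147]
 [0.628 0.026 0.146]
 [0.619 0.018 0.139]
 [0.626 0.016 0.145]]
plate 196 [[ 0.48  -0.015  0.018]
 [ 0.552  0.101  0.03 ]]
421.26579574288166 [ 0.32980275 -0.03590775  1.26526399] 393.2939252823979 [ 1.34199144 -0.50136576  0.87874699]
```

Emit:
step_arm(plan=[{"rz": -0.09,"claw": 1},{"rz": -0.09,"claw": 1},{"rz": -0.09,"claw": 1},{"rz": -0.09,"claw": 1},{"dx": -0.17,"dy": -0.36,"claw": 1},{"dx": -0.17,"dy": -0.36,"claw": 1},{"dx": -0.17,"dy": -0.36,"claw": 1},{"dx": -0.17,"dy": -0.36,"claw": 1},{"dx": -0.17,"dy": -0.36,"claw": 1},{"dx": -0.17,"dy": -0.36,"claw": 1}])

```text
$.plan[0]: bad value
```

Emit:
step_arm(plan=[{"dx": -0.17,"dy": -0.36,"claw": 1},{"dx": -0.17,"dy": -0.36,"claw": 1},{"dx": -0.17,"dy": -0.36,"claw": 1},{"dx": -0.17,"dy": -0.36,"claw": 1},{"dx": -0.17,"dy": -0.36,"claw": 1},{"dx": -0.17,"dy": -0.36,"claw": 1},{"dx": -0.17,"dy": -0.36,"claw": 1},{"dx": -0.17,"dy": -0.36,"claw": 1},{"claw": 1},{"claw": 1}])

```text
$.plan[0]: bad value
```

Emit:
step_arm(plan=[{"dx": 0,"dy": 0,"dz": 0,"rx": 0,"ry": 0,"rz": -0.09,"claw": 1},{"dx": 0,"dy": 0,"dz": 0,"rx": 0,"ry": 0,"rz": -0.09,"claw": 1},{"dx": 0,"dy": 0,"dz": 0,"rx": 0,"ry": 0,"rz": -0.09,"claw": 1},{"dx": 0,"dy": 0,"dz": 0,"rx": 0,"ry": 0,"rz": -0.09,"claw": 1},{"dx": -0.17,"dy": -0.36,"dz": 0,"rx": 0,"ry": 0,"rz": 0,"claw": 1},{"dx": -0.17,"dy": -0.36,"dz": 0,"rx": 0,"ry": 0,"rz": 0,"claw": 1},{"dx": -0.17,"dy": -0.36,"dz": 0,"rx": 0,"ry": 0,"rz": 0,"claw": 1},{"dx": -0.17,"dy": -0.36,"dz": 0,"rx": 0,"ry": 0,"rz": 0,"claw": 1},{"dx": -0.17,"dy": -0.36,"dz": 0,"rx": 0,"ry": 0,"rz": 0,"claw": 1},{"dx": -0.17,"dy": -0.36,"dz": 0,"rx": 0,"ry": 0,"rz": 0,"claw": 1}])

```text
time_s: 2.2
ee_pos: [0.3466, 0.3139, 0.2226]
eef_rot: [3.141, 0.0, -2.962]
force: [0.8, 0.6, 0.3]
grip_width: 0.0173
grip_force: 0.0
```

Emit:
step_arm(plan=[{"dx": -0.175,"dy": -0.37,"dz": 0,"rx": 0,"ry": 0,"rz": 0,"claw": 1},{"dx": -0.175,"dy": -0.37,"dz": 0,"rx": 0,"ry": 0,"rz": 0,"claw": 1},{"dx": -0.175,"dy": -0.37,"dz": 0,"rx": 0,"ry": 0,"rz": 0,"claw": 1},{"dx": -0.175,"dy": -0.37,"dz": 0,"rx": 0,"ry": 0,"rz": 0,"claw": 1},{"dx": -0.175,"dy": -0.37,"dz": 0,"rx": 0,"ry": 0,"rz": 0,"claw": 1},{"dx": -0.175,"dy": -0.37,"dz": 0,"rx": 0,"ry": 0,"rz": 0,"claw": 1},{"dx": -0.175,"dy": -0.37,"dz": 0,"rx": 0,"ry": 0,"rz": 0,"claw": 1},{"dx": -0.175,"dy": -0.37,"dz": 0,"rx": 0,"ry": 0,"rz": 0,"claw": 1},{"dx": 0,"dy": 0,"dz": 0.4,"rx": 0,"ry": 0,"rz": 0,"claw": 1},{"dx": 0,"dy": 0,"dz": 0.4,"rx": 0,"ry": 0,"rz": 0,"claw": 1}])

```text
time_s: 3.2
ee_pos: [0.5373, 0.048, 0.1418]
eef_rot: [-3.141, 0.002, -2.964]
force: [0.7, 0.0, -1.9]
grip_width: 0.0005
grip_force: 0.0
```

Emit:
step_arm(plan=[{"dx": 0,"dy": 0,"dz": 0.35,"rx": 0,"ry": 0,"rz": 0,"claw": 1},{"dx": 0,"dy": 0,"dz": 0.35,"rx": 0,"ry": 0,"rz": 0,"claw": 1},{"dx": 0,"dy": 0,"dz": 0.2,"rx": 0,"ry": 0,"rz": 0,"claw": 1},{"dx": 0,"dy": 0,"dz": 0.05,"rx": 0,"ry": 0,"rz": 0,"claw": 1},{"dx": 0,"dy": 0,"dz": 0.04,"rx": 0,"ry": 0,"rz": 0,"claw": 1},{"dx": 0,"dy": 0,"dz": 0.04,"rx": 0,"ry": 0,"rz": 0,"claw": 1},{"dx": 0,"dy": 0,"dz": 0.03,"rx": 0,"ry": 0,"rz": 0,"claw": 1},{"dx": 0,"dy": 0,"dz": 0,"rx": 0,"ry": 0,"rz": 0,"claw": 1}])

```text
time_s: 4.0
ee_pos: [0.537, 0.0491, 0.0369]
eef_rot: [-3.141, 0.001, -2.962]
force: [-0.6, -0.2, 0.5]
grip_width: 0.0006
grip_force: 0.2
```

Emit:
step_arm(plan=[{"dx": 0,"dy": 0,"dz": 0.03,"rx": 0,"ry": 0,"rz": 0,"claw": 1},{"dx": 0,"dy": 0,"dz": 0.03,"rx": 0,"ry": 0,"rz": 0,"claw": 1},{"dx": 0,"dy": 0,"dz": 0.02,"rx": 0,"ry": 0,"rz": 0,"claw": 1},{"dx": 0,"dy": 0,"dz": 0,"rx": 0,"ry": 0,"rz": 0,"claw": 1}])

```text
time_s: 4.4
ee_pos: [0.5369, 0.049, 0.0291]
eef_rot: [-3.141, 0.001, -2.962]
force: [-1.5, 0.2, 9.7]
grip_width: 0.0007
grip_force: 5.0
```

Emit:
step_arm(plan=[{"dx": 0,"dy": 0,"dz": 0.01,"rx": 0,"ry": 0,"rz": 0,"claw": 1},{"dx": 0,"dy": 0,"dz": 0.01,"rx": 0,"ry": 0,"rz": 0,"claw": 1},{"dx": 0,"dy": 0,"dz": 0,"rx": 0,"ry": 0,"rz": 0,"claw": 1}])

```text
time_s: 4.7
ee_pos: [0.537, 0.0491, 0.0286]
eef_rot: [-3.141, 0.001, -2.962]
force: [-12.6, 0.2, 31.8]
grip_width: 0.0004
grip_force: 16.0
```

Emit:
step_arm(plan=[{"dx": 0,"dy": 0,"dz": -0.3,"rx": 0,"ry": 0,"rz": 0,"claw": 1},{"dx": 0,"dy": 0,"dz": -0.45,"rx": 0,"ry": 0,"rz": 0,"claw": 1},{"dx": 0,"dy": 0,"dz": -0.45,"rx": 0,"ry": 0,"rz": 0,"claw": 1},{"dx": 0,"dy": 0,"dz": -0.45,"rx": 0,"ry": 0,"rz": 0,"claw": 1},{"dx": 0,"dy": 0,"dz": -0.45,"rx": 0,"ry": 0,"rz": 0,"claw": 0.4},{"dx": 0,"dy": 0,"dz": 0,"rx": 0,"ry": 0,"rz": 0.09,"claw": 0.4},{"dx": 0,"dy": 0,"dz": 0,"rx": 0,"ry": 0,"rz": 0.09,"claw": 0.4},{"dx": 0,"dy": 0,"dz": 0,"rx": 0,"ry": 0,"rz": 0.09,"claw": 0.4},{"dx": 0,"dy": 0,"dz": 0,"rx": 0,"ry": 0,"rz": 0.09,"claw": 0.4},{"dx": 0,"dy": 0,"dz": 0,"rx": 0,"ry": 0,"rz": 0.09,"claw": 0.4}])

```text
time_s: 5.7
ee_pos: [0.5364, 0.049, 0.236]
eef_rot: [-3.141, -0.001, 2.609]
force: [0.1, -0.4, 0.0]
grip_width: 0.0453
grip_force: 0.0
```

Emit:
step_arm(plan=[{"dx": 0,"dy": 0,"dz": 0,"rx": 0,"ry": 0,"rz": 0.09,"claw": 0.4},{"dx": 0,"dy": 0,"dz": 0,"rx": 0,"ry": 0,"rz": 0.09,"claw": 0.4},{"dx": 0,"dy": 0,"dz": 0,"rx": 0,"ry": 0,"rz": 0.09,"claw": 0.4},{"dx": 0,"dy": 0,"dz": 0,"rx": 0,"ry": 0,"rz": 0.09,"claw": 0.4},{"dx": 0,"dy": 0,"dz": 0,"rx": 0,"ry": 0,"rz": 0.09,"claw": 0.4},{"dx": 0,"dy": 0,"dz": 0,"rx": 0,"ry": 0,"rz": 0.01,"claw": 0.4}])

```text
time_s: 6.3
ee_pos: [0.5364, 0.049, 0.2361]
eef_rot: [-3.141, -0.0, 1.889]
force: [0.7, 0.1, -1.1]
grip_width: 0.0561
grip_force: 0.0
```

Run:
```python
from h import *
s=viewer.camera('scene');np.savez('pics/s2.npz',**s)
Q=cloud(s); I=s['img']
v,u=np.where((Q[...,2]>.13)&(Q[...,2]<.165)&(abs(Q[...,0]-.622)<.02)&(abs(Q[...,1]-.022)<.02))
print(len(u),np.round(Q[v,u].min(0),3),np.round(Q[v,u].max(0),3),np.round(np.median(Q[v,u],0),3),u.min(),u.max(),v.min(),v.max())
cv2.imwrite('pics/s2.png',cv2.resize(I[130:260,190:360,::-1],(680,520),interpolation=2))
# plate height
th=.182;R=np.array([[np.cos(th),-np.sin(th)],[np.sin(th),np.cos(th)]]);G=np.array([.6125,.0736])
L=(Q[...,:2]-G)@R
for x in(-.155,-.12,-.075): 
    m=(abs(L[...,0]-x)<.008)&(abs(L[...,1]+.012)<.045)&(Q[...,2]<.06); print(x,m.sum(),np.median(Q[...,2][m]))
```

```text
42 [0.617 0.015 0.13 ] [0.631 0.029 0.157] [0.626 0.02  0.148] 278 282 188 197
-0.155 74 0.010629424631890691
-0.12 59 0.010499797210823175
-0.075 0 nan
  return _methods._mean(a, axis=axis, dtype=dtype,
  ret = ret.dtype.type(ret / rcount)
```

View pics/s2.png

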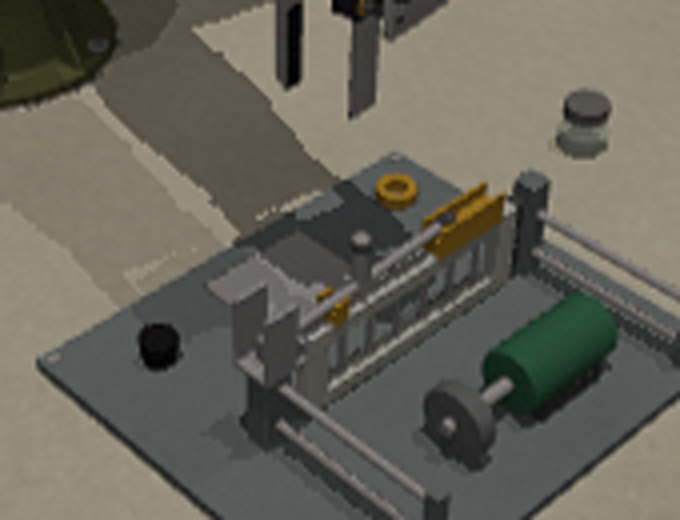

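The plate now lies flat, reading the same height as the deck. The knob stands at about (361,245) in the crop, which gives a centre near (0.622, 0.023) in world coordinates.

Emit:
step_arm(grip_force=5, plan=[{"dx": 0,"dy": 0,"dz": 0,"rx": 0,"ry": 0,"rz": 0.087,"claw": 0.4},{"dx": -0.205,"dy": 0.4,"dz": 0,"rx": 0,"ry": 0,"rz": 0,"claw": 0.4},{"dx": -0.205,"dy": 0.4,"dz": 0,"rx": 0,"ry": 0,"rz": 0,"claw": 0.4},{"dx": 0,"dy": 0,"dz": 0,"rx": 0,"ry": 0,"rz": 0,"claw": 0.4},{"dx": 0,"dy": 0,"dz": 0.4,"rx": 0,"ry": 0,"rz": 0,"claw": 0.4},{"dx": 0,"dy": 0,"dz": 0.4,"rx": 0,"ry": 0,"rz": 0,"claw": 0.4},{"dx": 0,"dy": 0,"dz": 0.15,"rx": 0,"ry": 0,"rz": 0,"claw": 0.4},{"dx": 0,"dy": 0,"dz": 0,"rx": 0,"ry": 0,"rz": 0,"claw": 0.4}])

```text
time_s: 7.15
ee_pos: [0.6218, 0.0235, 0.1399]
eef_rot: [-3.138, -0.001, 1.757]
force: [-0.1, 0.4, -0.6]
grip_width: 0.0561
grip_force: 0.0
```

Run:
```python
from h import *
a=[]
for n,(r0,r1,c0,c1) in dict(scene=(120,240,210,330),top=(110,230,170,290)).items():
    s=viewer.camera(n);a.append(cv2.resize(s['img'][r0:r1,c0:c1,::-1],(400,400),interpolation=2))
cv2.imwrite('pics/g.png',np.hstack(a))
```

```text
(no output)
```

View pics/g.png

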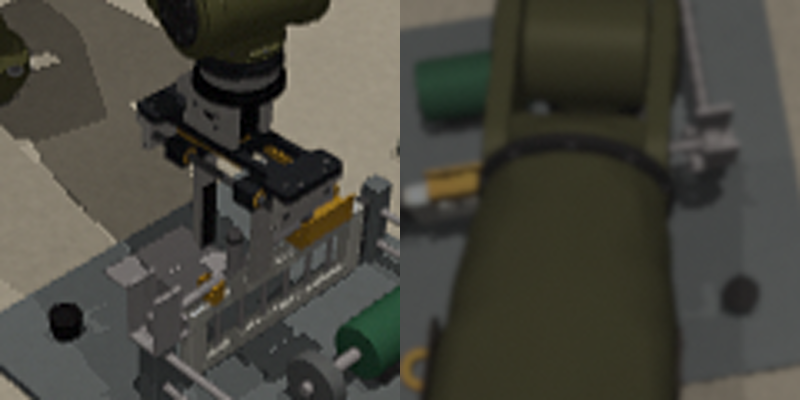

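The knob at (235,240) in the left image stands between the two fingers. I'll close gently.

Emit:
step_arm(grip_force=6, plan=[{"dx": 0,"dy": 0,"dz": 0,"rx": 0,"ry": 0,"rz": 0,"claw": 1},{"dx": 0,"dy": 0,"dz": 0,"rx": 0,"ry": 0,"rz": 0,"claw": 1},{"dx": 0,"dy": 0,"dz": 0,"rx": 0,"ry": 0,"rz": 0,"claw": 1},{"dx": 0,"dy": 0,"dz": 0,"rx": 0,"ry": 0,"rz": 0,"claw": 1},{"dx": 0,"dy": 0,"dz": 0,"rx": 0,"ry": 0,"rz": 0,"claw": 1},{"dx": 0,"dy": 0,"dz": 0,"rx": 0,"ry": 0,"rz": 0,"claw": 1}])

```text
time_s: 7.85
ee_pos: [0.6228, 0.0234, 0.1415]
eef_rot: [3.142, 0.0, 1.755]
force: [0.6, -0.6, 0.4]
grip_width: 0.0135
grip_force: 6.0
```

Emit:
step_arm(grip_force=30, plan=[{"dx": 0,"dy": 0,"dz": 0,"rx": 0,"ry": 0,"rz": 0,"claw": 1},{"dx": 0,"dy": 0,"dz": 0,"rx": 0,"ry": 0,"rz": 0,"claw": 1},{"dx": 0.01,"dy": 0,"dz": -0.04,"rx": 0,"ry": 0,"rz": 0,"claw": 1},{"dx": 0.01,"dy": 0,"dz": -0.04,"rx": 0,"ry": 0,"rz": 0,"claw": 1},{"dx": 0.01,"dy": 0,"dz": -0.04,"rx": 0,"ry": 0,"rz": 0,"claw": 1},{"dx": 0,"dy": 0,"dz": 0,"rx": 0,"ry": 0,"rz": 0,"claw": 1}])

```text
time_s: 8.45
ee_pos: [0.6221, 0.0268, 0.1538]
eef_rot: [-3.142, -0.0, 1.755]
force: [-0.8, 1.5, -5.7]
grip_width: 0.0136
grip_force: 30.0
```

Emit:
step_arm(plan=[{"dx": 0.07,"dy": 0,"dz": 0,"rx": 0,"ry": 0,"rz": 0,"claw": 1},{"dx": 0.07,"dy": 0,"dz": 0,"rx": 0,"ry": 0,"rz": 0,"claw": 1},{"dx": 0.07,"dy": 0,"dz": 0,"rx": 0,"ry": 0,"rz": 0,"claw": 1},{"dx": 0,"dy": 0,"dz": 0,"rx": 0,"ry": 0,"rz": 0,"claw": 1}])

```text
time_s: 8.85
ee_pos: [0.6181, 0.0482, 0.1535]
eef_rot: [-3.142, -0.0, 1.756]
force: [-0.6, 1.8, -5.0]
grip_width: 0.0132
grip_force: 30.0
```

Emit:
step_arm(plan=[{"dx": 0.07,"dy": 0,"dz": 0,"rx": 0,"ry": 0,"rz": 0,"claw": 1},{"dx": 0.07,"dy": 0,"dz": 0,"rx": 0,"ry": 0,"rz": 0,"claw": 1},{"dx": 0.06,"dy": 0,"dz": 0,"rx": 0,"ry": 0,"rz": 0,"claw": 1},{"dx": 0,"dy": 0,"dz": 0,"rx": 0,"ry": 0,"rz": 0,"claw": 1}])

```text
time_s: 9.25
ee_pos: [0.6144, 0.0677, 0.1534]
eef_rot: [-3.141, -0.0, 1.756]
force: [-0.5, 0.8, -4.9]
grip_width: 0.0134
grip_force: 30.0
```

Run:
```python
from h import *
s=viewer.camera('scene')
cv2.imwrite('pics/d.png',cv2.resize(s['img'][150:240,220:330,::-1],(660,540),interpolation=2))
```

```text
(no output)
```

View pics/d.png

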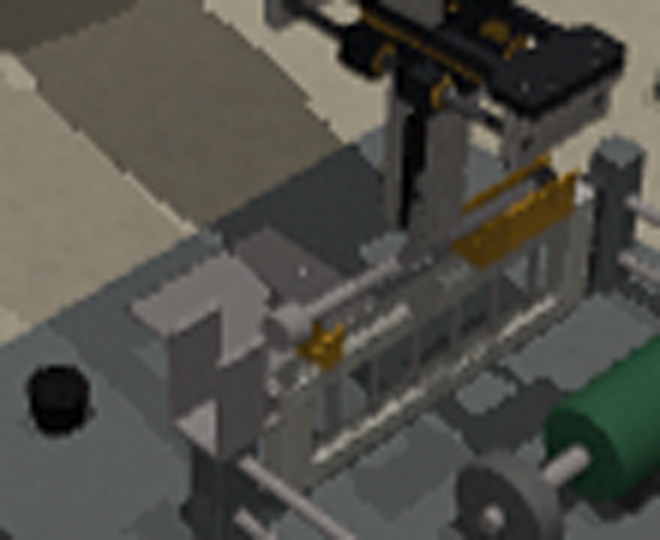

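The bolt head at (290,325) is clear of the keeper and raised. Next I swing the gate.

Emit:
step_arm(plan=[{"dx": 0.001,"dy": -0.05,"dz": 0,"rx": 0,"ry": 0,"rz": 0.024,"claw": 1},{"dx": 0.001,"dy": -0.05,"dz": 0,"rx": 0,"ry": 0,"rz": 0.024,"claw": 1},{"dx": 0.001,"dy": -0.05,"dz": 0,"rx": 0,"ry": 0,"rz": 0.024,"claw": 1},{"dx": 0.001,"dy": -0.05,"dz": 0,"rx": 0,"ry": 0,"rz": 0.024,"claw": 1},{"dx": 0.001,"dy": -0.05,"dz": 0,"rx": 0,"ry": 0,"rz": 0.024,"claw": 1},{"dx": 0.001,"dy": -0.05,"dz": 0,"rx": 0,"ry": 0,"rz": 0.024,"claw": 1},{"dx": 0.001,"dy": -0.05,"dz": 0,"rx": 0,"ry": 0,"rz": 0.024,"claw": 1},{"dx": 0,"dy": 0,"dz": 0,"rx": 0,"ry": 0,"rz": 0,"claw": 1}])

```text
time_s: 10.1
ee_pos: [0.5797, 0.0647, 0.1536]
eef_rot: [3.141, -0.0, 1.491]
force: [1.8, -0.6, -4.3]
grip_width: 0.0134
grip_force: 30.0
```

Emit:
step_arm(plan=[{"dx": 0.001,"dy": -0.05,"dz": 0,"rx": 0,"ry": 0,"rz": 0.024,"claw": 1},{"dx": 0.001,"dy": -0.05,"dz": 0,"rx": 0,"ry": 0,"rz": 0.024,"claw": 1},{"dx": 0.001,"dy": -0.05,"dz": 0,"rx": 0,"ry": 0,"rz": 0.024,"claw": 1},{"dx": 0.001,"dy": -0.05,"dz": 0,"rx": 0,"ry": 0,"rz": 0.024,"claw": 1},{"dx": 0.001,"dy": -0.05,"dz": 0,"rx": 0,"ry": 0,"rz": 0.024,"claw": 1},{"dx": 0.001,"dy": -0.05,"dz": 0,"rx": 0,"ry": 0,"rz": 0.024,"claw": 1},{"dx": 0.001,"dy": -0.05,"dz": 0,"rx": 0,"ry": 0,"rz": 0.024,"claw": 1},{"dx": 0,"dy": 0,"dz": 0,"rx": 0,"ry": 0,"rz": 0,"claw": 1}])

```text
time_s: 10.9
ee_pos: [0.5458, 0.0722, 0.1536]
eef_rot: [3.141, 0.0, 1.228]
force: [1.0, -1.3, -4.8]
grip_width: 0.013
grip_force: 30.0
```

Run:
```python
from h import *
s=viewer.camera('scene');np.savez('pics/s3.npz',**s);t=viewer.camera('top')
cv2.imwrite('pics/e.png',np.hstack([cv2.resize(s['img'][150:250,210:330,::-1],(480,400),interpolation=2),cv2.resize(t['img'][130:240,170:280,::-1],(320,400),interpolation=2)]))
Q=cloud(s);th=.182;R=np.array([[np.cos(th),-np.sin(th)],[np.sin(th),np.cos(th)]]);H=np.array([.590,.1965])
P=(Q[...,:2]-H)@R; z=Q[...,2]
# gate top rail points: swept angle from hinge
r=np.hypot(P[...,0],P[...,1]); a=np.arctan2(-P[...,0],-P[...,1])
for lo,hi in((.03,.06),(.06,.09),(.09,.1)):
    m=(z>lo)&(z<hi)&(r>.15)&(r<.235)&(a>.2)&(a<.8);print(lo,m.sum(),np.round(np.percentile(a[m],[10,50,90]),3),np.round(np.percentile(r[m],98),3))
```

```text
0.03 39 [0.454 0.484 0.5  ] 0.233
0.06 108 [0.449 0.463 0.484] 0.235
0.09 103 [0.447 0.481 0.535] 0.234
```

View pics/e.png

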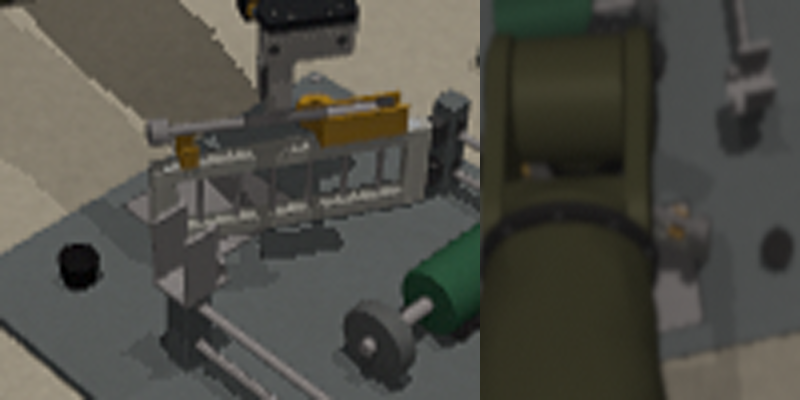

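The gate stands at about 0.52 rad, with the loupe and ring untouched. I'll make a small final nudge and hold.

Emit:
step_arm(plan=[{"dx": 0,"dy": -0.017,"dz": 0,"rx": 0,"ry": 0,"rz": 0.008,"claw": 1},{"dx": 0,"dy": 0,"dz": 0,"rx": 0,"ry": 0,"rz": 0,"claw": 1},{"dx": 0,"dy": 0,"dz": 0,"rx": 0,"ry": 0,"rz": 0,"claw": 1},{"dx": 0,"dy": 0,"dz": 0,"rx": 0,"ry": 0,"rz": 0,"claw": 1}])

```text
time_s: 11.4
ee_pos: [0.5442, 0.0728, 0.1535]
eef_rot: [3.141, -0.0, 1.215]
force: [1.4, -1.8, -4.3]
grip_width: 0.0131
grip_force: 30.0
```

```bash
python3 -c "
from station import hand_in
print(hand_in())"
```

```text
the job is handed in; nothing more can be done
None
```

I handed the job in at about 11.4 s: the cover plate is pressed level, the bolt was lifted over the lip and drawn about 41 mm, and the gripper still holds the gate open at about 0.53 rad (about 12 cm at the stile); no verdict was returned.

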